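# Take the pile on the optician's bench apart

### The job

Take the pile apart and give everything its own place: the mist bottle on the blue coaster, the clear parts box in the green tray and the wine-red spectacle case in the black tray; the red-capped jar, which is standing in the green tray, belongs on the red coaster. Each thing must rest flat on the floor of its place inside the rim, the bottle and the jar standing upright throughout, the box and the case lengthwise in their trays, and the black spectacles must stay where they lie.

Things in the scene. Friction and masses are not known exactly. Their poses are not given: they have to be found in the camera images.
- mist_bottle: White bottle with a blue label, 148 mm tall, at the start standing on top of the pile (on the parts box). Origin at the centre of its underside, z up its axis. Body 41 mm in diameter up to 105 mm, sloping to a neck; the white pump cap from 116 to 148 mm is 24 mm in diameter and is fixed, so the bottle can be lifted by it. About 0.1 kg.
- parts_box: Clear flat plastic box with a closed, fixed lid, 104 (x, with a small tab) by 66 (y) by 24 mm high, at the start lying on the spectacle case under the bottle, nearly parallel to the case. Origin at the centre of its underside, x along its length, z up. Take it across its 66 mm width. About 0.1 kg.
- spectacle_case: Hard wine-red spectacle case with a dark seam and a brass clasp, 158 (x) by 60 (y) by 36 mm high with a flat top and edges rounded by 5 mm, the bottom of the pile, lying on the bench. Origin at the centre of its underside, x along its length, z up. Stays shut. Take it across its 60 mm width. About 0.16 kg.
- jar: Clear jar with a red cap, 62 mm in diameter and 94 mm tall, at the start standing in the green tray. Origin at the centre of its underside, z up its axis. The cap, 60 mm in diameter, from 78 mm to the top, is fixed, so the jar can be lifted by it. About 0.12 kg. (A yellow-capped jar at the back is not part of the job.)
- blue_coaster: Round blue coaster with a cork inlay, fixed to the bench; place of the mist bottle. Origin at the centre of its underside. Inside diameter 60 mm, floor 3 mm above the bench, rim 4 mm thick, its top 7 mm above the bench.
- red_coaster: Round red coaster with a cork inlay, fixed to the bench; place of the jar. Origin at the centre of its underside. Inside diameter 80 mm, floor 3 mm above the bench, rim 4 mm thick, its top 7 mm above the bench.
- green_tray: Low rectangular tray, green all over with a ribbed floor, fixed to the bench; place of the parts box. Origin at the centre of its underside, x along its length. Inside 122 (x) by 84 (y) mm, floor 3 mm above the bench, rim 4 mm thick, its top 7 mm above the bench.
- black_tray: Low long black rectangular tray with a dark grey ribbed liner, fixed to the bench; place of the spectacle case. Origin at the centre of its underside, x along its length. Inside 176 (x) by 78 (y) mm, floor 3 mm above the bench, rim 4 mm thick, its top 7 mm above the bench.
- spectacles: Black-framed spectacles, 155 by 136 mm, 44 mm high, lying loose on the bench to the right, not to be disturbed. Origin at the centre of the underside. (Other things to avoid: a long lamp hangs across the back of the bench, 0.62 m and more ahead of the robot, its underside 0.77 m above the bench top, so carry things no higher than needed.)

How it is judged:
By the outcome, as a careful person would: the job done as asked, in the order asked, and still so for the second after the job is handed in, with the robot touching nothing.
It also fails if it takes over 141 s, if anything falls off the work surface, if the arm or the gripper's body presses on something with over 40 N, if the wrist force passes 120 N, or if a joint passes its speed limit or range.

### The arm

A 6-joint arm with a two-finger parallel gripper is mounted at the origin on a cart in front of the work surface, level with it; the furniture and walls round the work are solid. World frame = base frame: x ahead of the robot, y to its left, z up, the work surface at z = 0. Lengths are in m, angles in degrees, forces in N, time in s.
With the tool pointing down it reaches from about 0.375 to 0.825 m from the base axis. Payload 5.5 kg.
Tool frame: the origin (TCP) lies midway between the tips of the shut fingers; the grasp point (between the pads) lies 19 mm behind it; z points along the fingers, y is the direction in which the jaws open and shut (so a half turn about z gives the same grasp; the last joint's range is limited). The gripper opens to 85 mm and grips with 20 to 120 N. Pads are 22 mm wide; open, the fingers measure 114 mm over their backs; the gripper's body (76 mm by 85 mm) begins 54 mm behind the grasp point. The pads swing forward as they close: fully open they stand 13 mm farther back than shut.
Start: joints at [63.255, 17.962, -2.699, 69.339, 0, 90], TCP at [0.27, 0.536, 0.199] pointing down, gripper open.
Joint ranges: [-152.73, 152.73], [-39.44, 99.34], [-58.76, 71.6], [-118.89, 123.64], [-81.53, 83.1], [-180, 180]. Speed limits (degrees/s): [136.94, 136.94, 172.46, 180, 180, 180].

### API

Orientations are given as [roll, pitch, yaw] about the fixed x, y, z axes, in that order (R = Rz(yaw) Ry(pitch) Rx(roll)).
In Python, from workcell import move_pose, line_to, movej, release, gripper_close, dwell, ik, sense, grab_frame, Unreachable, job_done gives the robot as it stands. Calls block until the motion is done:
- move_pose(position, orientation): joint-space move of the TCP to a pose.
- line_to(position, attitude=None, max_speed=0.15, contact_N=None): straight line of the TCP; attitude=None keeps the orientation; max_speed is the mean speed in m/s. With contact_N (N) it stops when the force on the tool has changed by that much, and returns True; else False.
- movej(angles): joint-space move.
- release() and gripper_close(): open the fingers fully, or close them until they stop; the grip force is fixed at half the most.
- dwell(seconds).
- ik(position, orientation): joint angles nearest the present ones, or None.
- sense(): the state.
- grab_frame(name): name is "scene" or "top"; returns a dict with "pixels" (420x560x3 uint8, blue, green, red), "vfov" (degrees; the focal length in pixels is half the picture's height over the tangent of half this angle, whatever the lens; pixels are square), "cx", "cy" (the principal point, pixels), "cam_to_world" (4x4, takes a point from camera to world coordinates). Camera axes: x right, y up, looking along -z (the intrinsics and any distortion apply to the point x, -y, -z); pixel columns grow to the right and rows downward; lengths in m; the calibration is good to about 2 mm. A picture is of the moment at which its call begins. There is no depth.
A pose or a line that the arm cannot do raises Unreachable and nothing moves.
- job_done(): hands the job in, once; it reports no verdict.
The state is a dict: "time": time; "q": joint angles; "qd": joint speeds; "tau": joint torques, N m; "tool_pos": TCP position; "tool_rot": TCP orientation; "ft_force": force on the tool from outside, world axes, zero at the start; "torque": the same for the moment, N m; "opening": finger opening in m.
Only numpy, scipy, OpenCV 4.12 (cv2) and the standard library are available. Lean on these libraries where they do the work, as an engineer would, in place of code of your own. Each camera call takes 0.05 s, during which the arm holds its last target. There are 200 camera calls.

## Working session

There is one attempt and no reset: what is moved stays moved. The work goes in short steps, each a Python script; the robot and the scene stay as the last script left them, time stands still between calls to the robot, and variables do not carry over. Pictures are saved under pics/ and viewed, about 12 in all and at most 16, crops included, and the job is handed in when it is done.

```bash
ls; mkdir -p pics; python3 - <<'E'
from workcell import *
import cv2,numpy as np
for n in("scene","top"):
    f=grab_frame(n); cv2.imwrite(f"pics/{n}0.png",f["pixels"]); print({k:v for k,v in f.items() if k!="pixels"})
print(sense())
E
```

```text
pics
{'vfov': 43.13200219160533, 'cx': 273.08535110571705, 'cy': 202.02870380239239, 'cam_to_world': array([[ 0.69961038,  0.50409429, -0.5063934 , -0.24663641],
       [-0.71447333,  0.50202221, -0.48734132, -0.71433282],
       [ 0.00855476,  0.70275362,  0.71138187,  1.16125051],
       [ 0.        ,  0.        ,  0.        ,  1.        ]])}
{'vfov': 57.08102678733414, 'cx': 274.2916970062546, 'cy': 204.5220241155109, 'cam_to_world': array([[-0.01968791,  0.99044449, -0.13649947,  0.36800075],
       [-0.99976009, -0.01819185,  0.01219908,  0.02759579],
       [ 0.00959934,  0.1367069 ,  0.99056503,  1.18105173],
       [ 0.        ,  0.        ,  0.        ,  1.        ]])}
{'time': 0.1, 'q': array([ 6.32533229e+01,  1.80001962e+01, -2.74799496e+00,  6.93410974e+01,
        7.81775483e-04,  9.00008272e+01]), 'qd': array([ 0.00459366, -0.06698453,  0.21675879,  0.08985189, -0.00600543,
       -0.08773262]), 'tau': array([ 4.40743688e-04, -5.40766346e+01,  3.40542233e+01,  1.11104624e-02,
       -4.79820642e-06, -4.54465010e-06]), 'tool_pos': array([0.26976419, 0.53529061, 0.1981241 ]), 'tool_rot': array([-1.79910711e+02, -7.80485467e-04,  1.53252495e+02]), 'ft_force': array([ 0.10904776, -0.72181529, -0.54703816]), 'torque': array([-0.02034018, -0.00444417,  0.01640971]), 'opening': 0.0851530095667029}
```

View pics/top0.png

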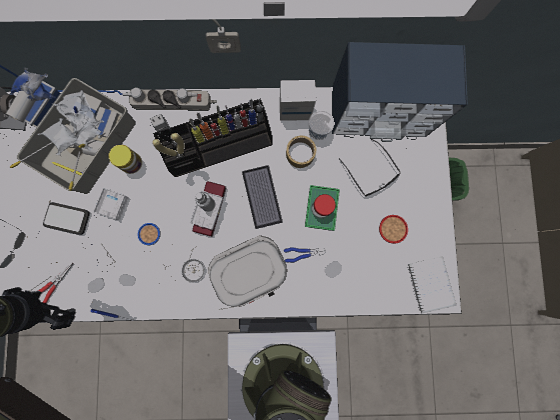

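View pics/scene0.png

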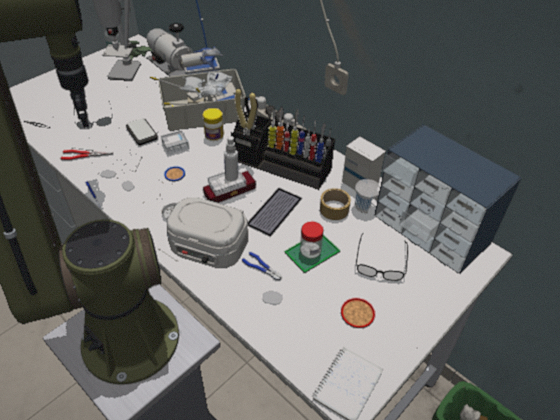

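Top: blue coaster (149,234), pile (209,208), black tray (262,197), green tray with jar (322,207), red coaster (393,229), spectacles (370,165). Scene: blue coaster (175,174), pile (230,175), black tray (275,210), jar (312,240), red coaster (358,313). Next I measure by colour masks in both views.

```bash
cat > h.py <<'E'
from workcell import *
import cv2,numpy as np
def foc(f): return f["pixels"].shape[0]/2/np.tan(np.radians(f["vfov"]/2))
def cast(f,uv,z):
    uv=np.atleast_2d(np.float64(uv)); F=foc(f); T=f["cam_to_world"]
    d=np.c_[(uv[:,0]-f["cx"])/F,-(uv[:,1]-f["cy"])/F,-np.ones(len(uv))]@T[:3,:3].T
    o=T[:3,3]; return o+d*((z-o[2])/d[:,2])[:,None]
def mask(f,lo,hi,roi):
    "HSV mask inside roi x0,y0,x1,y1; hue may wrap"
    h=cv2.cvtColor(f["pixels"],cv2.COLOR_BGR2HSV)
    if lo[0]>hi[0]: m=cv2.inRange(h,lo,(180,)+hi[1:])|cv2.inRange(h,(0,)+lo[1:],hi)
    else: m=cv2.inRange(h,lo,hi)
    r=np.zeros_like(m); x0,y0,x1,y1=roi; r[y0:y1,x0:x1]=255
    return m&r
def big(m):
    c,_=cv2.findContours(m,cv2.RETR_EXTERNAL,cv2.CHAIN_APPROX_NONE)
    return max(c,key=cv2.contourArea)[:,0].astype(float) if c else np.zeros((0,2))
def rect(P):
    "min-area rectangle of world points: centre(mm), long, short(mm), yaw of long side (deg)"
    (c,s,a)=cv2.minAreaRect(np.float32(P[:,:2]*1000))
    w,h=s
    if w<h: w,h,a=h,w,a+90
    return np.round(c,1),round(w,1),round(h,1),round((a+90)%180-90,1)
E
cat > m.py <<'E'
from h import *
R={"top":dict(blue=(130,215,170,255),red=(370,205,420,252),green=(295,175,350,240),case=(180,170,235,245),cap=(308,190,342,220),blk=(235,160,290,235)),
"scene":dict(blue=(155,160,195,190),red=(330,290,385,335),green=(275,225,350,275),case=(195,160,265,205),cap=(295,218,330,245),blk=(240,180,308,240))}
for n in("top","scene"):
    f=grab_frame(n); r=R[n]
    for k,lo,hi,z in(("blue",(100,90,40),(130,255,255),.007),("red",(172,120,60),(8,255,255),.007),("green",(50,80,30),(85,255,255),.007),
       ("case",(165,90,20),(8,255,160),.036),("cap",(170,120,60),(8,255,255),.094),("blk",(0,0,0),(180,90,110),.007)):
        c=big(mask(f,lo,hi,r[k]))
        if len(c)<5: print(n,k,"none");continue
        print(n,k,len(c),*rect(cast(f,c,z)),"hullctr",np.round(cast(f,cv2.minEnclosingCircle(np.float32(c))[0],z)[0]*1000,1))
    x0,y0,x1,y1=(170,150,350,260) if n=="top" else (190,125,355,275)
    cv2.imwrite(f"pics/crop_{n}.png",cv2.resize(f["pixels"][y0:y1,x0:x1],None,fx=4,fy=4,interpolation=cv2.INTER_CUBIC))
E
python3 m.py
```

```text
top blue 61 [448.3 395.9] 64.2 63.6 88.9 hullctr [447.9 396.6   7. ]
top red 79 [ 449.5 -347.8] 85.9 82.5 88.9 hullctr [ 448.  -347.4    7. ]
top green 137 [ 518.7 -132.3] 129.9 90.1 -9.2 hullctr [ 517.8 -132.9    7. ]
top case 54 [577.5 192.5] 60.8 33.0 73.5 hullctr [577.7 192.3  36. ]
top cap 57 [ 516.1 -128. ] 58.1 57.2 43.3 hullctr [ 515.5 -127.2   94. ]
top blk 167 [556.5  51.2] 185.4 86.9 12.7 hullctr [555.4  50.5   7. ]
scene blue 49 [442.9 392.4] 64.6 62.1 -45.0 hullctr [443.7 394.5   7. ]
scene red 88 [ 445.4 -350.3] 85.0 84.1 13.4 hullctr [ 445.  -350.5    7. ]
scene green 139 [ 514.3 -135. ] 129.1 91.5 -9.2 hullctr [ 514.2 -135.8    7. ]
scene case 71 [456.  201.4] 95.6 50.0 -67.0 hullctr [468.5 206.3  36. ]
scene cap 60 [ 508.  -134.4] 68.5 54.0 42.2 hullctr [ 507.  -134.2   94. ]
scene blk 155 [524.8  43. ] 240.7 85.8 12.5 hullctr [520.6  33.8   7. ]
```

View pics/crop_top.png

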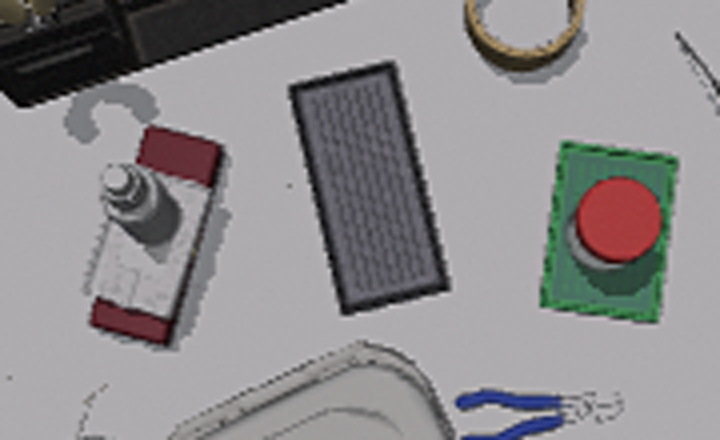

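View pics/crop_scene.png

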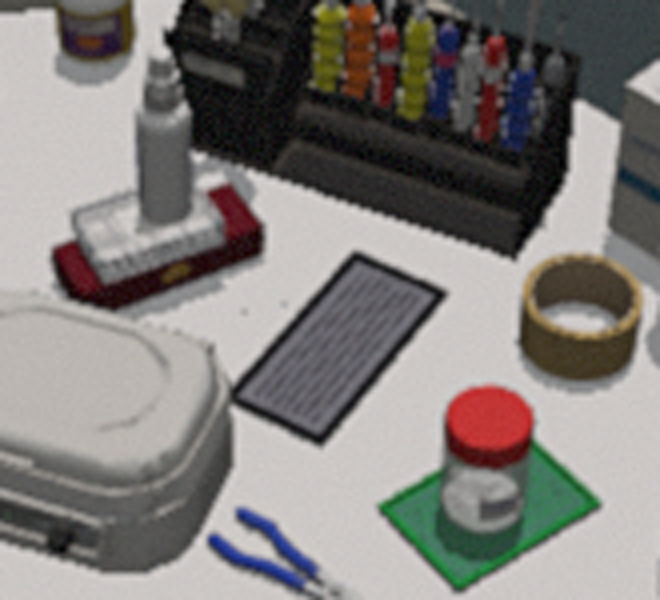

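The crops show the pile clearly: bottle pump top at about (199.3,195) in top and (230,139) in scene, jar cap over the green tray, black tray unobstructed. Tray and coaster sizes agree with the given ones (130x92, 185x87), while the two cameras differ by about 4 mm, so I use the mean. Next: bottle position from both views, and the case hull.

```bash
python3 - <<'E'
from h import *
f=grab_frame("top"); s=grab_frame("scene")
o=lambda c,x,y:[(c[0]+.5)/4-.5+x,(c[1]+.5)/4-.5+y]
r=lambda a:np.round(a*1000,1)
print("cap top",r(cast(f,o((117,178),170,150),.208)),r(cast(s,o((160,56),190,125),.208)))
# jar cap top circle: top view, scene ellipse centre
print("jar",r(cast(f,o((619,220),170,150),.097)),r(cast(s,o((490,411),190,125),.097)))
# case hull in top
m=mask(f,(160,70,10),(10,255,160),(180,170,235,245))
P=cast(f,np.argwhere(m)[:,::-1],.033); print("case",len(P),*rect(P))
# case top corners by eye, z=.034
C=cast(f,[o(c,170,150) for c in((148,125),(222,147),(170,345),(92,322))],.033); print(r(C),r(C.mean(0)))
# spectacles extents, rough
print("spec",r(cast(f,[(340,158),(372,195),(400,170),(380,140)],.02)))
# box corners (eye) top crop z=.06: clear lid
print("organizer",r(cast(f,[(163,172),(270,140)],.05)))
E
```

```text
cap top [[532.4 207.3 208. ]] [[526.2 204.7 208. ]]
jar [[ 514.5 -127.9   97. ]] [[ 516.6 -126.8   97. ]]
case 354 [518.8 209.8] 157.2 60.7 -15.9
[[602.1 216.5  33. ]
 [584.2 160.7  33. ]
 [435.8 199.5  33. ]
 [453.9 257.4  33. ]] [519.  208.5  33. ]
spec [[ 669.4 -192.7   20. ]
 [ 551.9 -285.6   20. ]
 [ 628.3 -376.4   20. ]
 [ 724.8 -320.    20. ]]
organizer [[627.9 343.7  50. ]
 [721.2  22.8  50. ]]
```

```bash
cat >> h.py <<'E'
def st(t=""):
    s=sense(); print(t,"t=%.1f"%s["time"],np.round(s["tool_pos"]*1000,1),np.round(s["tool_rot"],1),"open %.1f"%(s["opening"]*1000),"F",np.round(s["ft_force"],1))
D=lambda yaw:[180,0,yaw]
def duo(name,rt,rs,k=3):
    "save the two crops side by side"
    L=[]
    for n,(x0,y0,x1,y1) in(("top",rt),("scene",rs)):
        p=grab_frame(n)["pixels"][y0:y1,x0:x1]; L.append(cv2.resize(p,None,fx=k,fy=k,interpolation=cv2.INTER_CUBIC))
    h=max(p.shape[0] for p in L)
    cv2.imwrite(f"pics/{name}.png",np.hstack([cv2.copyMakeBorder(p,0,h-p.shape[0],0,4,cv2.BORDER_CONSTANT) for p in L]))
E
python3 - <<'E'
from h import *
move_pose([.529,.206,.30],D(0)); st()
line_to([.529,.206,.177]); st("down")
duo("b1",(150,150,270,270),(170,90,290,210))
gripper_close(); st("closed")
E
```

```text
t=3.9 [528.9 206.2 299.9] [-180.    0.    0.] open 85.7 F [-0.6 -0.5 -0.3]
down t=4.9 [529.6 206.2 177.9] [-1.8e+02 -1.0e-01 -0.0e+00] open 85.5 F [-0.1  1.3  0.5]
closed t=5.7 [529. 206. 177.] [-180.    0.    0.] open -0.1 F [ 0.1  0.3 -0.7]
```

View pics/b1.png

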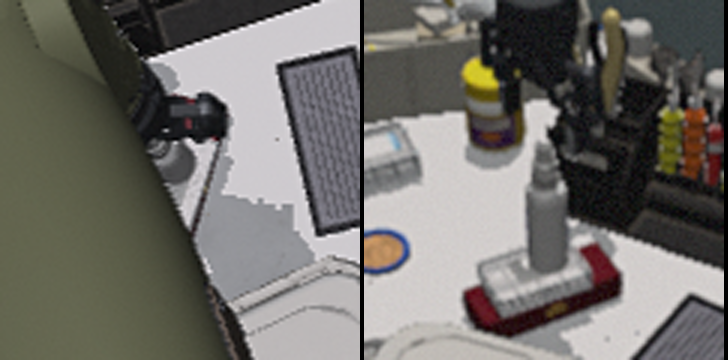

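The jaws closed on nothing. In scene the fingers appear behind and above the bottle cap. I'll project the TCP into both views to see the mismatch.

```bash
cat >> h.py <<'E'
def proj(f,p):
    T=f["cam_to_world"]; c=(np.atleast_2d(p)-T[:3,3])@T[:3,:3]; F=foc(f)
    return np.c_[f["cx"]+F*c[:,0]/-c[:,2],f["cy"]-F*c[:,1]/-c[:,2]]
E
python3 - <<'E'
from h import *
f=grab_frame("top"); s=grab_frame("scene"); t=sense()["tool_pos"]
for n,g,(x0,y0,x1,y1) in(("top",f,(150,150,270,270)),("scene",s,(170,90,290,210))):
    P=proj(g,[t,t+[0,0,.08],[.529,.206,.208],[.529,.206,.06],[.519,.209,.033]]); print(n,P.round(1).tolist())
    im=cv2.resize(g["pixels"][y0:y1,x0:x1],None,fx=3,fy=3,interpolation=cv2.INTER_CUBIC)
    for i,p in enumerate(P): cv2.circle(im,tuple(int(v) for v in ((p-[x0,y0])*3+1)),3,[(0,0,255),(0,255,0),(255,0,0),(255,0,255),(0,255,255)][i],-1)
    cv2.imwrite(f"pics/b2{n}.png",im)
cv2.imwrite("pics/b2.png",np.hstack([cv2.imread("pics/b2top.png"),cv2.imread("pics/b2scene.png")]))
E
```

```text
top [[201.5, 197.3], [195.7, 192.2], [199.4, 195.4], [208.6, 203.5], [209.0, 208.1]]
scene [[230.6, 146.4], [229.2, 124.2], [230.1, 138.0], [232.4, 176.2], [229.8, 183.7]]
```

View pics/b2.png

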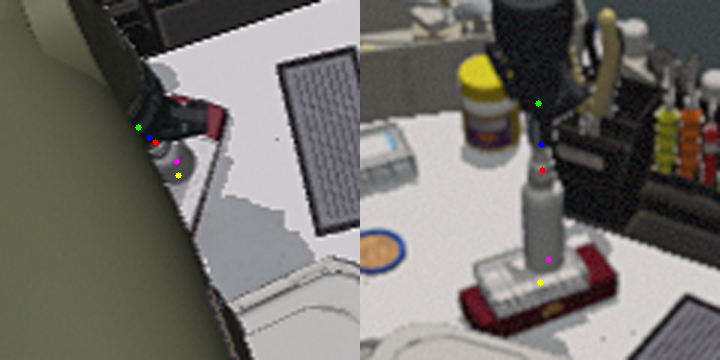

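```bash
python3 - <<'E'
from h import *
f=grab_frame("top");s=grab_frame("scene")
A=cv2.resize(f["pixels"][170:215,180:230],None,fx=8,fy=8,interpolation=cv2.INTER_CUBIC)
B=cv2.resize(s["pixels"][100:160,205:255],None,fx=8,fy=8,interpolation=cv2.INTER_CUBIC)
A=cv2.copyMakeBorder(A,0,B.shape[0]-A.shape[0],0,0,cv2.BORDER_CONSTANT)
cv2.imwrite("pics/b3.png",np.hstack([A,B]))
st()
E
```

```text
t=5.9 [529. 206. 177.] [180.   0.  -0.] open 0.2 F [ 0.5  0.3 -0.1]
```

View pics/b3.png

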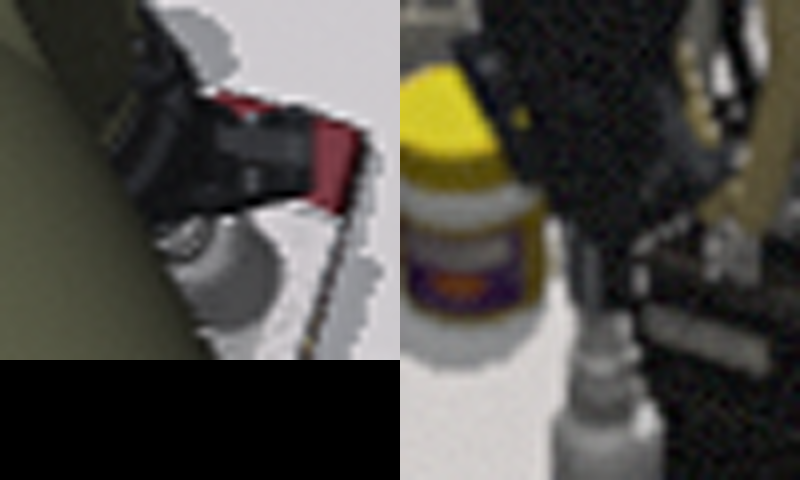

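The fingertips appear to end at the height of the cap top (z≈0.208), not 0.177, so the bottle hasn't been touched. I'll check the tool height by touching bare bench, and look at the tip there.

```bash
python3 - <<'E'
from h import *
line_to([.529,.206,.28],max_speed=.2); move_pose([.46,.315,.12],D(0)); st()
line_to([.46,.315,.05],max_speed=.15)
print(line_to([.46,.315,-.004],max_speed=.03,contact_N=4)); st("touch")
s=grab_frame("scene");f=grab_frame("top");t=sense()["tool_pos"]
ims=[]
for g,n in((f,"top"),(s,"scene")):
    p=proj(g,[t,[.46,.315,0]]); print(n,p.round(1).tolist())
    x0,y0=(p[1]-[30,45]).astype(int); im=cv2.resize(g["pixels"][y0:y0+70,x0:x0+65],None,fx=6,fy=6,interpolation=cv2.INTER_CUBIC)
    cv2.circle(im,tuple(((p[0]-[x0,y0]+.5)*6).astype(int)),3,(0,0,255),-1); ims.append(im); print(x0,y0)
cv2.imwrite("pics/t1.png",np.hstack(ims))
E
```

```text
t=7.4 [460.7 314.9 120.5] [180.  -0.  -0.] open 0.3 F [ 0.1 -0.2  0.4]
False
touch t=10.0 [460.1 315.1  -3.8] [-180.   -0.    0.] open -0.3 F [ 0.3  0.3 -0.5]
top [[176.2, 229.3], [175.9, 229.3]]
145 184
scene [[194.1, 185.0], [194.0, 184.1]]
163 139
```

View pics/t1.png

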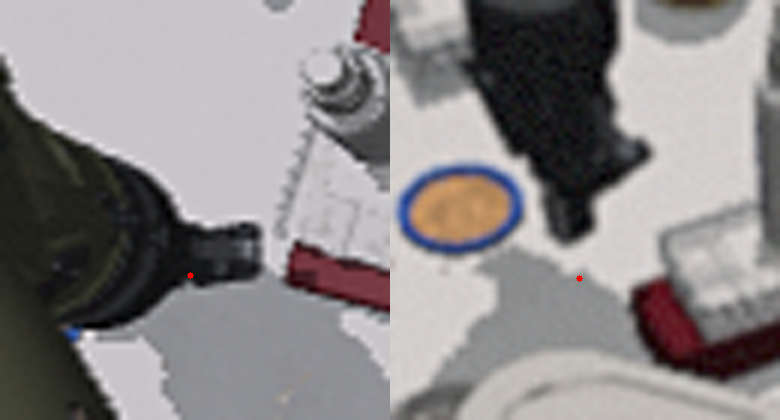

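The tip is visibly about 6.5 px above its expected pixel and there was no contact at z=-4 mm, so the tool is really higher than reported. I'll find the contact height.

```bash
python3 - <<'E'
from h import *
print(line_to([.46,.315,-.05],max_speed=.02,contact_N=4)); st("touch")
t=sense()["tool_pos"]
line_to([.46,.315,t[2]+.0015],max_speed=.05)
s=grab_frame("scene");f=grab_frame("top")
ims=[]
for g,n in((f,"top"),(s,"scene")):
    p=proj(g,[[.46,.315,0]]); print(n,p.round(1).tolist())
    x0,y0=(p[0]-[30,45]).astype(int); im=cv2.resize(g["pixels"][y0:y0+70,x0:x0+65],None,fx=6,fy=6,interpolation=cv2.INTER_CUBIC)
    cv2.circle(im,tuple(((p[0]-[x0,y0]+.5)*6).astype(int)),3,(0,0,255),-1); ims.append(im); print(x0,y0)
cv2.imwrite("pics/t2.png",np.hstack(ims)); print(sense()["q"].round(2))
E
```

```text
True
touch t=11.5 [460.  315.  -32.3] [180.   0.  -0.] open -0.0 F [-1.5 -0.7  6.7]
top [[175.9, 229.3]]
145 184
scene [[194.0, 184.1]]
163 139
[  34.4    24.84  -25.62   39.64    0.   -145.6 ]
```

View pics/t2.png

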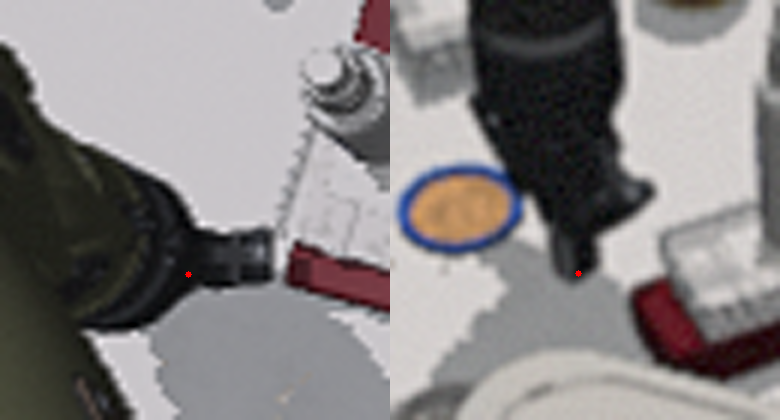

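Contact came at reported z=-32.3 mm, with xy right on the projected tip. The tool's z reading is therefore 32 mm low, and I'll correct for it throughout. I'll also use yaw≈180 to keep joint 6 near mid-range. Now the bottle again.

```bash
cat >> h.py <<'E'
Z0=-.0323   # reported z of the shut tips when they touch the bench
P=lambda x,y,z:[x,y,z+Z0]
E
python3 - <<'E'
from h import *
line_to(P(.46,.315,.06)); release()
move_pose(P(.44,.30,.27),D(180)); move_pose(P(.528,.2055,.27),D(180))
print(line_to(P(.528,.2055,.178),contact_N=8)); st("down")
gripper_close(); st("closed")
E
```

```text
False
down t=17.2 [528.2 206.2 146.6] [ 1.800e+02  1.000e-01 -1.799e+02] open 85.2 F [ 0.1 -0.   0.3]
closed t=17.8 [528.5 205.7 146.3] [1.8e+02 1.0e-01 1.8e+02] open 21.2 F [0.2 0.4 4.1]
```

```bash
python3 - <<'E'
from h import *
dwell(.2); st(); line_to(P(.528,.2055,.230),max_speed=.12); dwell(.2); st("lift")
duo("b4",(170,160,250,250),(195,100,275,190),5)
E
```

```text
t=18.0 [528.5 205.7 146.3] [1.8e+02 1.0e-01 1.8e+02] open 21.1 F [-0.3 -0.5  5.5]
lift t=18.8 [527.3 205.2 196.6] [-1.8e+02 -1.0e-01 -1.8e+02] open 20.8 F [-0.7  0.2 -1.5]
```

View pics/b4.png

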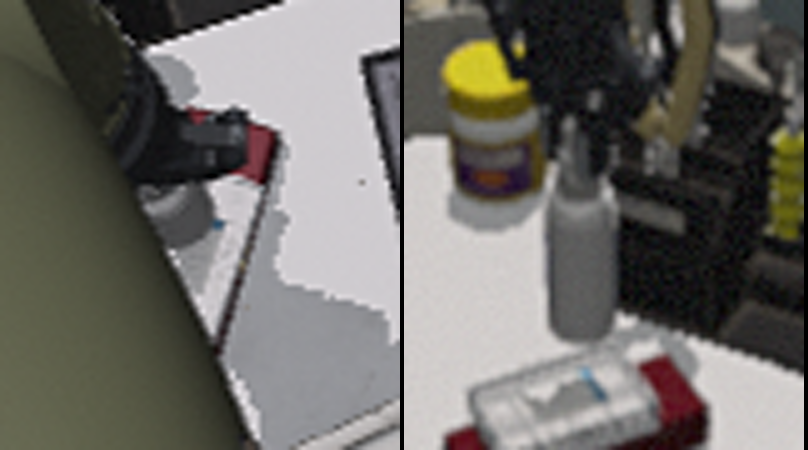

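Bottle lifted upright, box and case undisturbed below. Carry it to the blue coaster.

```bash
python3 - <<'E'
from h import *
X,Y=.445,.3945
line_to(P(X,Y,.20),max_speed=.15); st()
line_to(P(X,Y,.135),max_speed=.1); dwell(.2)
print(line_to(P(X,Y,.118),max_speed=.03,contact_N=4)); st("touch")
duo("b5",(110,190,200,270),(135,100,225,190),4)
release(); dwell(.2); st("rel")
line_to(P(X,Y,.24),max_speed=.15); line_to(P(.50,.10,.24),D(180),max_speed=.25)
f=grab_frame("top"); s=grab_frame("scene")
for n,g,r in(("top",f,(130,215,170,255)),("scene",s,(155,160,195,190))):
    c=big(mask(g,(100,90,40),(130,255,255),r)); print(n,rect(cast(g,c,.007)))
duo("b6",(110,190,250,270),(140,100,280,190),3); st()
E
```

```text
t=20.4 [445.4 393.9 167.8] [-180.     0.   179.9] open 21.1 F [-0.9  0.6 -0.6]
True
touch t=21.9 [445.3 394.8  88.8] [ 180.    0. -180.] open 21.2 F [-0.9  0.1  6.2]
rel t=22.8 [444.6 394.2  88.3] [-180.   -0. -180.] open 85.2 F [ 0.8  0.4 -0.7]
top (array([447.6, 391.7]), 65.6, 57.3, -9.8)
scene (array([441.4, 387.6]), 64.3, 56.9, -20.7)
 t=25.3 [499.8 100.9 207.6] [ 180.    -0.  -179.9] open 85.7 F [ 0.1 -0.2 -0.9]
```

View pics/b6.png

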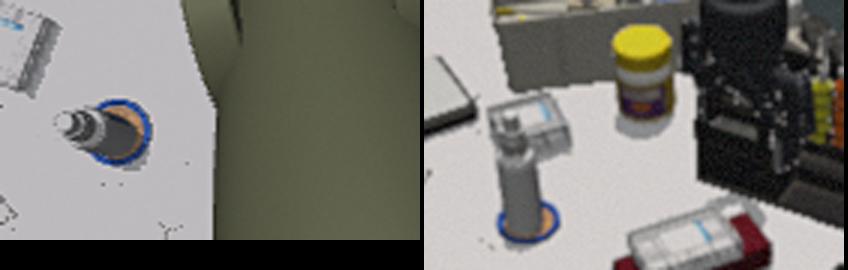

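Bottle stands on the blue coaster; it touched at the floor height expected (121.1 vs 121.6 mm). Now the jar, with a numeric check of the bottle.

```bash
python3 - <<'E'
from h import *
f=grab_frame("top"); s=grab_frame("scene"); r=lambda a:np.round(a*1000,1)
print("cap",r(cast(f,[131.3,229.3],.151)),r(cast(s,[168.7,137.3],.151)))
print("exp base px",proj(s,[.445,.3945,.003]).round(1),"coaster ctr",proj(s,[.4446,.3945,.003]).round(1))
# bottle body columns near base in scene vs expected
g=s["pixels"].astype(int); print(g[168:180:3,160:190].sum(2).tolist())
X,Y=.5155,-.1274
line_to(P(X,Y,.16),max_speed=.25); print(line_to(P(X,Y,.040),max_speed=.12,contact_N=8)); st("down")
gripper_close(); dwell(.2); st("closed")
E
```

```text
cap [[450.4 396.5 151. ]] [[446.3 394.8 151. ]]
exp base px [[174.5 173.7]] coaster ctr [[174.4 173.8]]
[[626, 621, 613, 621, 629, 552, 338, 245, 269, 274, 278, 284, 275, 279, 275, 257, 257, 241, 181, 199, 247, 279, 387, 524, 610, 629, 618, 622, 624, 615], [621, 614, 620, 612, 534, 352, 221, 230, 272, 270, 280, 275, 282, 276, 280, 274, 251, 247, 216, 288, 393, 412, 381, 286, 363, 543, 622, 621, 620, 625], [617, 625, 620, 570, 404, 302, 354, 315, 264, 265, 277, 285, 277, 274, 263, 279, 266, 248, 243, 295, 404, 439, 409, 323, 262, 459, 631, 627, 629, 619], [627, 621, 623, 622, 531, 248, 167, 209, 246, 265, 265, 282, 291, 276, 280, 256, 253, 265, 277, 350, 358, 266, 239, 357, 550, 630, 626, 619, 620, 619]]
False
down t=27.7 [ 516.2 -127.5    8.4] [-1.8e+02  1.0e-01 -1.8e+02] open 85.7 F [-0.9  0.   0.2]
closed t=28.3 [ 516.5 -127.7    8.9] [-1.8e+02  1.0e-01 -1.8e+02] open 60.0 F [-1.6  0.2  4.7]
```

```bash
python3 - <<'E'
from h import *
X,Y=.446,-.3498
line_to(P(.5155,-.1274,.11),max_speed=.12); dwell(.1); st("lift")
line_to(P(X,Y,.11),max_speed=.2); line_to(P(X,Y,.055),max_speed=.1); dwell(.2)
print(line_to(P(X,Y,.036),max_speed=.03,contact_N=4)); st("touch")
release(); dwell(.2); st("rel")
line_to(P(X,Y,.16),max_speed=.15); movej([60,0,0,70,0,60]) if 0 else line_to(P(.47,.30,.20),max_speed=.3); st()
R={"top":dict(red=(370,205,420,252),green=(295,175,350,240),case=(180,165,240,250),blk=(235,160,290,235)),
"scene":dict(red=(330,270,385,335),green=(275,225,350,275),blk=(240,180,308,240))}
for n in("top","scene"):
    f=grab_frame(n); 
    c=big(mask(f,(50,80,30),(85,255,255),R[n]["green"])); print(n,"green",*rect(cast(f,c,.007)))
    c=big(mask(f,(0,0,0),(180,90,110),R[n]["blk"])); print(n,"blk",*rect(cast(f,c,.007)))
duo("j1",(360,190,430,260),(325,240,395,340),5)
E
```

```text
lift t=29.1 [ 514.5 -127.2   76.6] [ 1.8e+02 -1.0e-01  1.8e+02] open 59.6 F [-0.5  1.  -1.3]
True
touch t=31.8 [ 445.9 -349.8    9. ] [-180.   -0.  180.] open 60.0 F [-0.8 -0.1  6.5]
rel t=32.4 [ 445.3 -349.4    8.4] [ 1.8e+02 -1.0e-01  1.8e+02] open 85.4 F [0.6 0.2 0.8]
 t=35.7 [470.  299.  167.7] [ 1.800e+02 -1.000e-01  1.799e+02] open 85.4 F [ 0.1  0.2 -0.9]
top green [ 518.7 -132.3] 129.9 90.1 -9.2
top blk [556.4  51.9] 185.4 85.4 12.6
scene green [ 514.2 -135. ] 128.6 91.4 -9.3
scene blk [524.7  43. ] 240.6 85.8 12.5
```

View pics/j1.png

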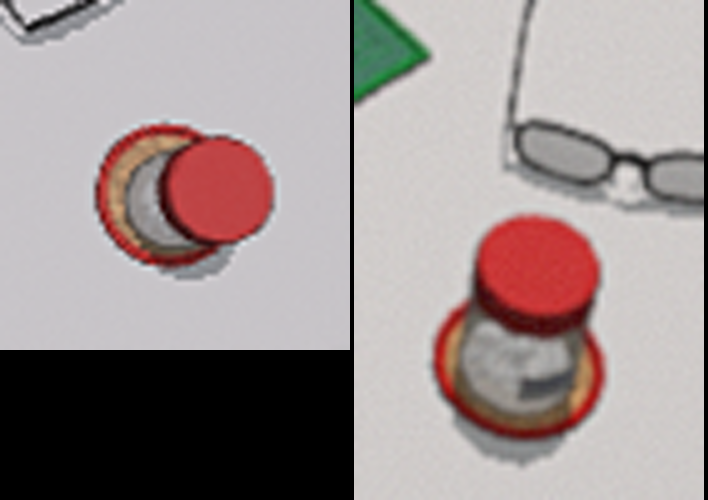

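Jar sits concentric within the red coaster rim, upright; spectacles untouched. Now I clear the view to measure the box and case.

```bash
python3 - <<'E'
from h import *
s=sense()["tool_pos"]
move_pose(P(.36,.45,.2),D(180)); st()
f=grab_frame("top"); s=grab_frame("scene")
np.savez("pile.npz",top=f["pixels"],scene=s["pixels"])
r=lambda a:np.round(a*1000,1)
m=mask(f,(160,70,10),(10,255,160),(180,170,240,250)); pts=np.argwhere(m)[:,::-1]
print("case",len(pts),*rect(cast(f,pts,.033)))
C=cast(s,[[(a+.5)/4-.5+190,(b+.5)/4-.5+125] for a,b in((355,255),(447,293),(322,440),(233,400))],.007); print("blk scene",r(C),r(C.mean(0)),rect(C))
A=cv2.resize(f["pixels"][175:245,185:235],None,fx=7,fy=7,interpolation=cv2.INTER_CUBIC)
B=cv2.resize(s["pixels"][155:210,200:265],None,fx=7,fy=7,interpolation=cv2.INTER_CUBIC)
B=cv2.copyMakeBorder(B,0,A.shape[0]-B.shape[0],0,0,cv2.BORDER_CONSTANT)
cv2.imwrite("pics/p1.png",np.hstack([A[:,:350],B[:,:450]]))
E
```

```text
t=36.6 [360.4 449.4 167.6] [-180.    0. -180.] open 85.2 F [ 0.7 -1.  -0.7]
case 354 [539.9 212.1] 203.7 103.9 5.2
blk scene [[629.7 106.7   7. ]
 [649.3  27.2   7. ]
 [474.7  -9.9   7. ]
 [456.4  63.6   7. ]] [552.5  46.9   7. ] (array([552.9,  45.6]), 178.5, 81.9, 13.9)
```

View pics/p1.png

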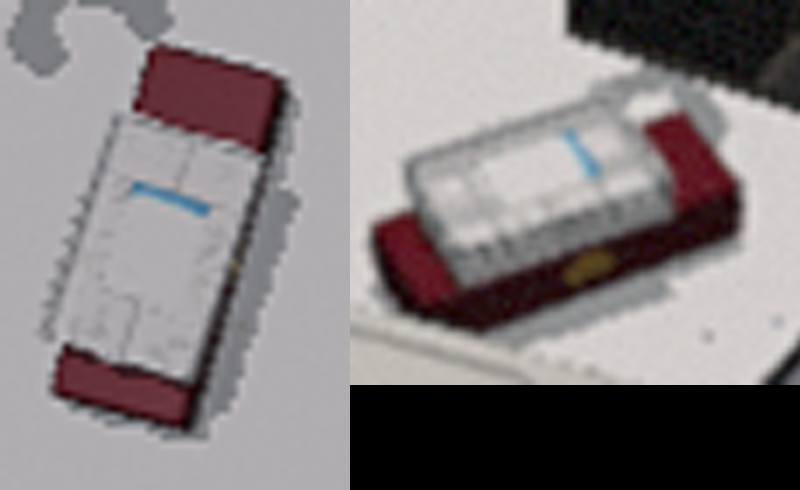

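```bash
python3 - <<'E'
from h import *
f=grab_frame("top"); r=lambda a:np.round(np.array(a)*1000,1)
o=lambda c:[(c[0]+.5)/7-.5+185,(c[1]+.5)/7-.5+175]
L=cast(f,[o((118,112)),o((45,338))],.06); R=cast(f,[o((268,150)),o((195,382))],.037)
E=cast(f,[o((193,130))],.06)[0]; B=cast(f,[o((122,362))],.037)[0]
ang=lambda v:np.degrees(np.arctan2(v[1],v[0]))
print("L",r(L),ang(L[0]-L[1]),"R",r(R),ang(R[0]-R[1]))
y=np.radians((ang(L[0]-L[1])+ang(R[0]-R[1]))/2); u=np.array([np.cos(y),np.sin(y)]); n=np.array([-u[1],u[0]])
l=(L[:,:2]@n).mean(); rr=(R[:,:2]@n).mean(); e=E[:2]@u; b=B[:2]@u
print("yaw",np.degrees(y),"width",r(l-rr),"len",r(e-b),"ctr",r(u*(e+b)/2+n*(l+rr)/2))
# case: two biggest red blobs
m=mask(f,(160,70,10),(10,255,160),(188,175,230,245)); k,lab,stt,_=cv2.connectedComponentsWithStats(m)
idx=[i for i in range(1,k) if stt[i,4]>30]; pts=np.argwhere(np.isin(lab,idx))[:,::-1]
print("case",stt[idx].tolist(),*rect(cast(f,pts,.033)))
E
```

```text
L [[567.8 227.2  60. ]
 [473.2 256.9  60. ]] -17.40149956949819 R [[554.3 167.1  37. ]
 [455.4 198.1  37. ]] -17.40826553178039
yaw -17.40488255063929 width 61.4 len 100.7 ctr [512.1 212.5]
case [[204, 182, 21, 15, 214], [193, 225, 21, 11, 135]] [519.  209.8] 156.8 60.7 -15.9
```

Both red ends and the box lid are visible: box centre about (510,211) mm, yaw −17.4°; case (517,208.5) mm, yaw −15.9°, with measured sizes near the given ones. Fingertips must stay above the tray rims at placing, so I grip high on the box.

```bash
python3 - <<'E'
from h import *
a=D(180-17.4); X,Y=.510,.211
line_to(P(.36,.45,.25),max_speed=.2); move_pose(P(X,Y,.25),a); line_to(P(X,Y,.08),max_speed=.15)
print(line_to(P(X,Y,.037),max_speed=.05,contact_N=6)); st("down")
gripper_close(); dwell(.2); st("closed")
line_to(P(X,Y,.09),max_speed=.08); dwell(.2); st("lift")
duo("x1",(170,160,250,250),(190,110,280,210),4)
E
```

```text
False
down t=40.6 [510.3 211.1   4.9] [180.    0.  162.6] open 85.4 F [-0.7  0.   0.2]
closed t=41.1 [510.7 211.3   5.6] [1.799e+02 1.000e-01 1.626e+02] open 64.8 F [-0.7 -0.1  5.8]
lift t=42.1 [509.5 210.8  57.1] [-180.    -0.   162.6] open 65.1 F [-0.1  0.3 -0.3]
```

View pics/x1.png

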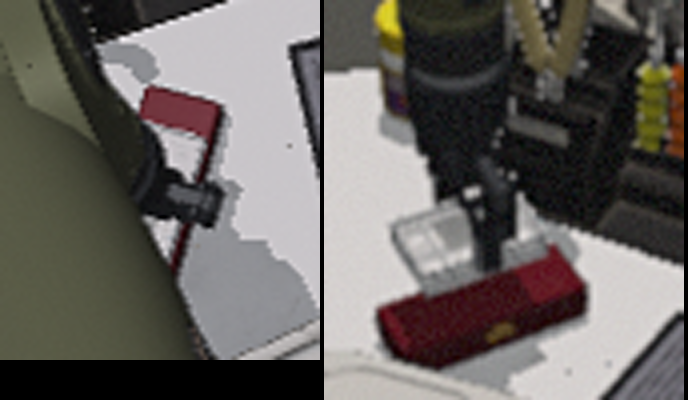

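Box is held level, case unmoved. Place in the green tray.

```bash
python3 - <<'E'
from h import *
a=D(180-9.2); X,Y=.5164,-.1337
line_to(P(.510,.211,.15),max_speed=.15); line_to(P(X,Y,.15),a,max_speed=.2); st()
line_to(P(X,Y,.02),max_speed=.12); dwell(.2)
print(line_to(P(X,Y,.0005),max_speed=.03,contact_N=4)); st("touch")
release(); dwell(.2); line_to(P(X,Y,.10),max_speed=.12)
line_to(P(.47,.28,.2),D(180-15.9),max_speed=.3); st()
f=grab_frame("top"); s=grab_frame("scene")
for n,g,r in(("top",f,(190,175,232,245)),):
    m=mask(g,(160,70,10),(10,255,160),r); c=big(m); print("case",len(c),*rect(cast(g,c,.033)))
duo("x2",(290,170,360,245),(265,205,355,285),5)
E
```

```text
t=44.6 [ 516.3 -133.   117.6] [180.   -0.  170.9] open 64.9 F [ 0.   0.4 -1.2]
True
touch t=46.6 [ 516.2 -133.6  -27.4] [180.   -0.  170.8] open 65.0 F [-1.2 -0.7  5.6]
 t=49.6 [469.7 278.8 167.2] [-179.9   -0.   164. ] open 85.5 F [-0.3  0.3 -0. ]
case 134 [518.9 209.9] 157.0 60.8 -15.9
```

View pics/x2.png

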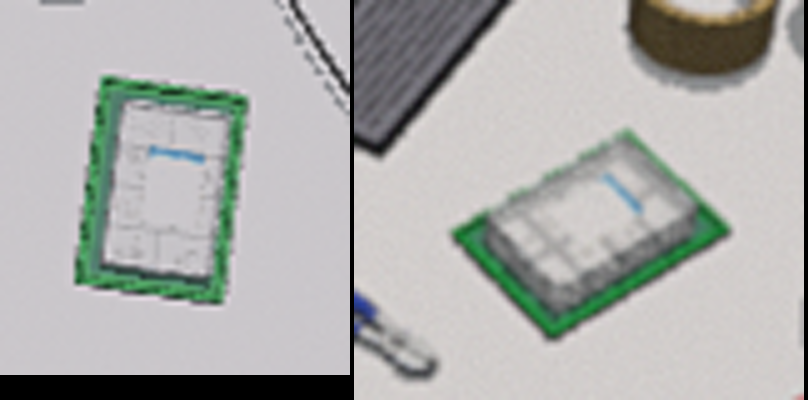

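Box lies inside the green rim, lengthwise, and the contact height matches the floor (4.9 vs 4 mm; on the rim it would be 8). Now the case.

```bash
python3 - <<'E'
from h import *
a=D(180-15.9); X,Y=.517,.2085; U,V=.5545,.0492; b=D(180+12.6)
move_pose(P(X,Y,.2),a); line_to(P(X,Y,.06),max_speed=.15)
print(line_to(P(X,Y,.0066),max_speed=.06,contact_N=6)); st("down")
gripper_close(); dwell(.2); st("closed"); z=sense()["tool_pos"][2]
line_to(P(X,Y,.13),max_speed=.12); dwell(.1); st("lift")
s=grab_frame("scene"); m=mask(s,(160,70,10),(10,255,170),(190,110,270,205)); print("red area",(m>0).sum())
line_to(P(U,V,.13),b,max_speed=.15); line_to(P(U,V,.026),max_speed=.12); dwell(.2)
print(line_to(P(U,V,.0055),max_speed=.03,contact_N=4)); st("touch"); print("rise",(sense()["tool_pos"][2]-z)*1000)
release(); dwell(.2); line_to(P(U,V,.12),max_speed=.12); st()
line_to(P(.40,.30,.2),D(180),max_speed=.3)
move_pose(P(.30,.45,.22),D(180)); st("away")
f=grab_frame("top"); s=grab_frame("scene"); r=lambda a:np.round(a*1000,1)
for n,g,R,R2 in(("top",f,(235,160,290,235),(295,175,350,240)),("scene",s,(240,170,308,243),(275,225,350,275))):
    m=mask(g,(160,70,10),(10,255,170),R); c=big(m); print(n,"case",len(c),*rect(cast(g,c,.036)))
    # white/clear box lid against green tray
    c=big(mask(g,(50,80,30),(85,255,255),R2)); print(n,"green",*rect(cast(g,c,.007)))
a_=f["pixels"][160:270,120:430]; b_=s["pixels"][130:340,150:400]
A=cv2.resize(a_,(775,275),interpolation=cv2.INTER_CUBIC); B=cv2.resize(s["pixels"][130:270,150:360],(450,300),interpolation=cv2.INTER_CUBIC); C=cv2.resize(s["pixels"][225:345,300:430],(325,300),interpolation=cv2.INTER_CUBIC)
cv2.imwrite("pics/fin.png",np.vstack([A,np.hstack([B,C])]))
E
```

```text
False
down t=52.4 [517.3 208.6 -25.4] [180.    0.  164.1] open 85.3 F [-0.1  0.4 -0.3]
closed t=53.0 [517.8 208.9 -24.9] [1.799e+02 1.000e-01 1.641e+02] open 58.8 F [-1.   1.1  6.2]
lift t=54.2 [516.3 208.2  96.7] [-1.799e+02 -1.000e-01  1.641e+02] open 58.9 F [-0.4 -0.1 -1.5]
red area 914
True
touch t=57.3 [554.3  49.2 -21.8] [ 180.    -0.  -167.4] open 58.8 F [-2.1  0.6  4.6]
rise 3.033307187705135
 t=58.9 [553.8  49.1  86.9] [ 180.    -0.2 -167.4] open 85.7 F [ 0.4  0.7 -0.5]
away t=60.8 [300.6 448.8 187.2] [-179.9    0.   180. ] open 85.7 F [ 0.8 -0.2 -0.9]
top case 135 [555.   48.6] 159.4 59.0 12.5
top green [ 518.7 -132.3] 129.9 90.1 -9.2
scene case 118 [543.   38.8] 175.8 69.5 12.3
scene green [ 514.5 -135. ] 128.5 91.1 -9.5
```

View pics/fin.png

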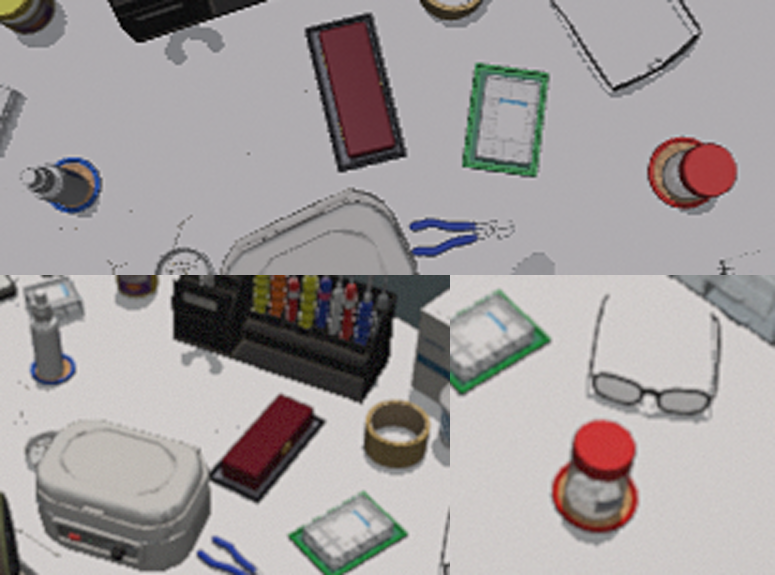

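The final view shows everything in place. The case is about 3 mm off the black tray's centre, well inside its rim, and it rose exactly 3.0 mm, the floor height. The spectacles are where they were and the arm is clear, so I hand in.

```bash
python3 -c "
from h import *
st(); job_done()"
```

```text
t=60.9 [301.1 448.4 187.3] [-179.9   -0.   179.9] open 85.7 F [0.1 0.7 0.5]
the job is handed in; nothing more can be done
```

The job is done and handed in at about 61 s of the 141 s allowed. I moved the bottle to the blue coaster, then the jar to the red coaster to free the green tray. Then the box went into the green tray and the case into the black tray.

**Last checks**
- **Resting on the floor:** each touch-down height matched its place's floor to within 1 mm. The bottle dropped 57.5 mm (57 expected), the jar came back to its starting height, the box touched at 4.9 mm (4 expected), and the case rose 3.0 mm.
- **Position:** the final pictures show all four inside their rims, the bottle and jar upright, the box and case lengthwise. The bottle is about 3.5 mm off centre and the case about 3 mm, with 9 mm to spare.
- **Spectacles:** they look to be lying where they were; I compared them by eye only and did not measure.

**What disagreed or failed**
- **Tool height:** the reported height was 32.3 mm too low. My first grasp of the bottle closed above its cap without touching it. A touch on the bench gave the offset, and I corrected for it from then on.
- **Cameras:** the two views differed by about 4–5 mm, so I worked from their mean. The final scene-camera outline of the case (centre 543, 39 mm) includes its side, so I set it aside and used the top view.
- **Gripper:** its opening read 1 to 3 mm less than the known sizes.

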